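# Load the sample tray and present it to the scanner

## Task

Leaving the bottle, the pen pot and the tube rack where they are, tip the four capped vials out of the black pot with the flat grip into the walled well of the white sample tray, then stand the pot upright on the bench again and let go of it. Then lift the tray by its upright centre plate and carry it to the scanner without letting the loose steel ball roll out of its shallow pocket. Finish while still holding the tray: level, still and centred over the dark window, its underside about 10 cm above the glass.

Things in the scene. Friction and masses are not known exactly. Their poses are not given: they have to be found in the camera images.
- pot_mid (a point): Black plastic pot, 90 g, open on top: a straight cone 60 mm high, outer radius 31 mm at the foot, 50 mm at the rim, wall 3 mm, floor 4 mm. This point is on its axis, 30 mm above the foot; z points out of its mouth, x to the grip (see pot). It stands on the bench with the four vials in it, its grip pointing roughly away from the robot.
- vial0_mid (a point): Capped vial, upright cylinder 16 mm in diameter and 26 mm long, clear with a black cap, about 12 g; this point is its centre, z its long axis. It starts standing loose in the pot.
- vial1_mid (a point): Another such vial, upright cylinder 16 mm in diameter and 26 mm long, clear with a black cap, about 12 g; this point is its centre, z its long axis. It starts standing loose in the pot.
- vial2_mid (a point): Another such vial, upright cylinder 16 mm in diameter and 26 mm long, clear with a black cap, about 12 g; this point is its centre, z its long axis. It starts standing loose in the pot.
- vial3_mid (a point): Another such vial, upright cylinder 16 mm in diameter and 26 mm long, clear with a black cap, about 12 g; this point is its centre, z its long axis. It starts standing loose in the pot.
- tray_mid (a point): White sample tray, 170 mm (x) by 180 mm (y), 350 g, loose on the bench. This point is at the centre of its outline, 45 mm above its underside; z up. A plate 12 mm thick (in x) stands along y through the centre: 50 mm high over the full width, 90 mm high (from the underside) in the middle 100 mm, which is the carrying grip; pinch it across x.
- pocket (a point): The ball's centre when it rests in the middle of its pocket: a round recess 30 mm wide, only 3 mm deep, in the tray's deck, floor 11 mm above the underside. From tray_mid: x = -45.5, y = 0, z = -23 mm. The ball has about 7 mm of play in it and comes out if the tray is tipped about 40 degrees or jerked hard.
- ball_center (a point): Centre of the loose steel ball, 22 mm in diameter, 43 g, that lies in the tray's pocket.
- window (a point): Centre of the dark glass window (115 mm square), on top of a flat grey counter scanner 150 mm square; this point is at its upper face, 39 mm above the bench. The scanner is fixed; z points up.
- pot: The same pot: origin at the centre of its foot, same axes. Its flat upright grip sticks out on the +x side: 12 mm thick (along y), reaching from the wall to 84 mm from the axis, and from 20 to 62 mm above the foot; its free part is centred 71 mm from the axis. Its inside is smooth: the vials slide out once it is tipped 105 to 115 degrees from upright.
- tray: The same tray: origin at the centre of its underside, same axes. On its +x side (away from the robot) is the walled well: inside from x = 6 to 81 mm and y = -86 to 86 mm, floor 4 mm and wall tops 30 mm above the underside. On its -x side is a flat deck, top 14 mm above the underside, with the ball's pocket.
- bottle: Bystander: white plastic bottle, 62 mm in diameter, 140 mm high, origin at the centre of its foot. Leave it.
- penpot: Bystander: taller black pot without a grip, 88 mm across the rim, 85 mm high, with three pens sticking out to about 130 mm; origin at the centre of its foot. Leave it.
- rack: Bystander: black tube rack 75 mm (x) by 170 mm (y) with two rows of capped tubes, 95 mm high, fixed; origin at the centre of its underside.
Things that resemble listed ones, but are neither listed nor needed, are in the scene too. Leave any yellow look-alike of the pot alone.

How it is judged (in metres and radians):
On the way, in this order (a step that is already met when the one before it is completed fails the run):
1. the pot is tipped over the tray (more than 60 degrees) (angle between pot_mid's own z axis and vertical above 1.05 rad and horizontal distance between pot_mid and tray_mid below 0.2 m), for 0.1 s.
2. all four vials lie in the tray's well and the pot stands upright on the bench, let go (x of vial0_mid in the frame of tray_mid between 0.005 and 0.083 m and y of vial0_mid in the frame of tray_mid between -0.088 and 0.088 m and z of vial0_mid in the frame of tray_mid between -0.045 and 0 m and x of vial1_mid in the frame of tray_mid between 0.005 and 0.083 m and y of vial1_mid in the frame of tray_mid between -0.088 and 0.088 m and z of vial1_mid in the frame of tray_mid between -0.045 and 0 m and x of vial2_mid in the frame of tray_mid between 0.005 and 0.083 m and y of vial2_mid in the frame of tray_mid between -0.088 and 0.088 m and z of vial2_mid in the frame of tray_mid between -0.045 and 0 m and x of vial3_mid in the frame of tray_mid between 0.005 and 0.083 m and y of vial3_mid in the frame of tray_mid between -0.088 and 0.088 m and z of vial3_mid in the frame of tray_mid between -0.045 and 0 m and angle between pot_mid's own z axis and vertical below 0.1 rad and height (world z) of pot_mid between 0.022 and 0.038 m and contact force between pot and the fingers below 0.05 N), for 0.2 s.
3. the tray is lifted off the bench in the fingers, the ball in its pocket (height (world z) of tray_mid above 0.075 m and contact force between tray and the fingers above 1 N and distance between ball_center and pocket below 0.018 m), for 0.2 s.
At the end, for the whole second after the job is handed in: Tray held in the fingers, centre within 35 mm of the window's centre from above, underside 50 to 170 mm over the glass, within 0.12 rad of level, still (30 mm/s, 0.15 rad/s); ball in its pocket, four vials in the well, pot upright (0.1 rad) on the bench and let go (all of step 2 and horizontal distance between tray_mid and window below 0.035 m and z of tray_mid in the frame of window between 0.095 and 0.215 m and angle between tray_mid's own z axis and vertical below 0.12 rad and linear speed of tray below 0.03 m/s and angular speed of tray below 0.15 rad/s and contact force between tray and the fingers above 1 N and distance between ball_center and pocket below 0.018 m); the arm keeps its last pose, push and grip.
It fails at once if the ball leaves its pocket (distance between ball_center and pocket above 0.018 m).
It fails at once if the bottle or the pen pot is moved more than 30 mm (distance of any of bottle, penpot from where it was at the start of the episode above 0.03 m).
It fails at once if the tube rack is knocked (over 5 N) (contact force between rack and anything else above 5 N).
It also fails if it takes over 72 s, if anything falls off the work surface, if the arm or the gripper's body presses on something with over 40 N, if the wrist force passes 120 N, or if a joint passes its speed limit or range.

## Robot

A 6-joint arm with a two-finger parallel gripper is mounted at the origin on the work surface. World frame = base frame: x ahead of the robot, y to its left, z up, the work surface at z = 0. Lengths are in m, angles in degrees, forces in N, time in s.
With the tool pointing down it reaches from about 0.4 to 0.825 m from the base axis. Payload 7 kg.
Tool frame: the origin (TCP) lies on the centre line of the jaws, within the pads' length; the fingertips stand 19 mm ahead of it and the grasp point (between the pads) is the TCP; z points along the fingers, y is the line along which they close (so a half turn about z gives the same grasp; the last joint's range is limited). The gripper opens to 88 mm and grips with 3 to 60 N. Pads are 19 mm wide; open, the fingers measure 130 mm over their backs; the gripper's body (78 mm by 193 mm) begins 47 mm behind the grasp point.
Start: joints at [80.163, 20.546, 0.682, 0, -70.136, -16.507], TCP at [0.3, 0.605, 0.246] pointing down, gripper open.
Joint ranges: [-176.03, 176.03], [-82.01, 121.73], [-58.28, 71.71], [-173.87, 95.51], [-174.79, -0.11], [-173.66, 173.66]. Speed limits (degrees/s): [136.94, 136.94, 172.46, 180, 180, 180].

## Interface

Orientations are given as [roll, pitch, yaw] about the fixed x, y, z axes, in that order (R = Rz(yaw) Ry(pitch) Rx(roll)).
In Python, from plant import get_state, capture, close_job gives the robot as it stands.
- The arm moves only by the tool apply_moves, never from a script. Its argument "targets" is a list of rows, each a list of 7 numbers: the opening, from 0 (shut) to 1 (fully open), then the shift along the tool's x, y, z normalised to -1 to 1, where 1 is 1000 mm, then the turn, a rotation vector about the tool's x, y, z normalised to -1 to 1, where 1 is 90 degrees. In form: [[claw, tx, ty, tz, ax, ay, az], ...]. A call has 1 to 20 rows; each row shifts and turns the commanded pose from where the row before left it, along the tool's axes as they then stand; what a row does not reach is not made up. A row lasts 1/12 s, in which the tool goes at most 41.7 mm and 7.16 degrees, less where a joint would pass 70% of its speed; a pose out of reach is approached as far as the arm can. A call with a number of a shift or a turn outside -1 to 1 is refused whole. A call with a gripper value outside its range is refused whole. The fingers move at their own pace and stop on an object; "newtons" is the grip in N (left out, the last holds). Time passes only in rows, so rows that do not move let the fingers close. It gives the time, the measured TCP pose, the force, the opening and the grip force at its end, in the units of the state.
- get_state(): the state, without advancing time (a new reading comes with each control period).
- capture(name): name is "scene" or "top" or "wrist"; returns a dict with "frame" (384x512x3 uint8, red, green, blue), "range_z" (384x512 float32, m along the optical axis (not along the pixel's ray), 0 where there is no reading), "camera_matrix" (3x3 intrinsics, pixels), "k1" (the pictures are not rectified: a ray, as slopes to the right and down, at radius r is drawn at 1 + k1 r^2 times it, then the intrinsics apply), "T" (4x4, takes a point from camera to world coordinates). Camera axes: x right, y down, z forward; pixel columns grow to the right and rows downward; lengths in m; the calibration is good to about 2 mm. A picture is of the moment at which its call begins.
- close_job(): hands the job in; it is judged then, once.
The state is a dict: "time_s": time; "joints": joint angles; "qd": joint speeds; "joint_torque": joint torques, N m; "tcp_pos": TCP position; "eef_rot": TCP orientation; "contact_force": force on the tool from outside, world axes, zero at the start; "moment": the same for the moment, N m; "gripper_width": finger opening in m; "gripper_force": force on a finger pad.
Only numpy, scipy, OpenCV 4.12 (cv2) and the standard library are available. Lean on these libraries where they do the work, as an engineer would, in place of code of your own. Each camera call takes 0.05 s, during which the arm holds its last target. There are 200 camera calls.

## Working session

There is one attempt and no reset: what is moved stays moved. The work goes in short steps, Python scripts to look and compute and a tool call to move; the robot and the scene stay as the last step left them, time stands still between calls to the robot, and variables do not carry over. Pictures are saved under pics/ and viewed, at most 10 in all, crops included, and the job is handed in when it is done.

Besides the shell and the picture viewer there is one more tool, called after "Request:" as name(argument=value, ...) on one line, values as JSON. apply_moves: Moves the arm, as the interface text tells. Scaled input: -1 to 1 covers 1000 mm each way for a shift and 90 degrees each way for a turn. Its arguments: {"type":"object","properties":{"targets":{"type":"array","items":{"type":"array","items":{"type":"number"}}},"newtons":{"type":"number"}},"required":["targets"]}

```bash
mkdir -p pics; ls; cat > h.py <<'E'
import numpy as np, cv2, pickle
from plant import get_state, capture
def grab(n,tag):
    d=capture(n); pickle.dump(d,open(f'{tag}.pkl','wb')); cv2.imwrite(f'pics/{tag}.png',d['frame'][:,:,::-1]); return d
def load(tag): return pickle.load(open(f'{tag}.pkl','rb'))
def ray(d,u,v):
    K=d['camera_matrix']; k=d['k1']
    x0=np.array([(u-K[0,2])/K[0,0],(v-K[1,2])/K[1,1]]); x=x0.copy()
    for _ in range(30): x=x0/(1+k*(x@x))
    return np.array([x[0],x[1],1.])
def atz(d,u,v,z):
    r=d['T'][:3,:3]@ray(d,u,v); o=d['T'][:3,3]; return o+r*(z-o[2])/r[2]
def dep(d,u,v):
    z=d['range_z'][int(round(v)),int(round(u))]; return d['T'][:3,:3]@(ray(d,u,v)*z)+d['T'][:3,3]
def tri(d1,p1,d2,p2):
    o1,o2=d1['T'][:3,3],d2['T'][:3,3]; a=d1['T'][:3,:3]@ray(d1,*p1); b=d2['T'][:3,:3]@ray(d2,*p2)
    s=np.linalg.lstsq(np.c_[a,-b],o2-o1,rcond=None)[0]; P,Q=o1+a*s[0],o2+b*s[1]; return (P+Q)/2,np.linalg.norm(P-Q)
def cloud(d):
    v,u=np.mgrid[:384,:512]; K=d['camera_matrix']; x=np.stack([(u-K[0,2])/K[0,0],(v-K[1,2])/K[1,1]],-1); y=x.copy()
    for _ in range(30): y=x/(1+d['k1']*(y**2).sum(-1,keepdims=True))
    P=np.concatenate([y,np.ones((384,512,1))],-1)*d['range_z'][...,None]; return P@d['T'][:3,:3].T+d['T'][:3,3]
E
python3 - <<'E'
from h import *
print(get_state())
a=grab('scene','scene0');b=grab('top','top0')
for d in(a,b): print(d['T'].round(3),d['camera_matrix'],d['k1'])
E
```

```text
pics
{'time_s': 0.0, 'joints': array([ 8.01617710e+01,  2.05912208e+01,  6.32976129e-01, -1.95689757e-02,
       -7.01364495e+01, -1.65069544e+01]), 'qd': array([ 0.06015603, -0.02377138,  0.07071934, -0.1239908 , -0.07155576,
        0.03524957]), 'joint_torque': array([-1.52482065e-03, -5.82712448e+01,  2.93063629e+01,  6.99763566e+00,
        6.81553240e-03, -1.59062547e-04]), 'tcp_pos': array([0.29936932, 0.60445963, 0.24462076]), 'eef_rot': array([ 1.79903981e+02, -9.27028824e-03, -2.63518400e+01]), 'contact_force': array([0.45371822, 0.04284136, 0.08298398]), 'moment': array([0.00370386, 0.01386   , 0.01924748]), 'gripper_force': 0.0, 'gripper_width': 0.08728704402773863}
[[-0.782  0.35  -0.517  1.108]
 [ 0.624  0.444 -0.643  0.877]
 [ 0.004 -0.825 -0.565  0.83 ]
 [ 0.     0.     0.     1.   ]] [[355.5569983    0.         253.22751771]
 [  0.         355.5569983  187.3860988 ]
 [  0.           0.           1.        ]] -0.1121591164732811
[[ 0.026 -0.987  0.157  0.152]
 [-1.    -0.026  0.007 -0.022]
 [-0.003 -0.157 -0.988  1.676]
 [ 0.     0.     0.     1.   ]] [[452.71147039   0.         259.01820023]
 [  0.         452.71147039 189.84636532]
 [  0.           0.           1.        ]] 0.05790836647642795
```

View pics/scene0.png

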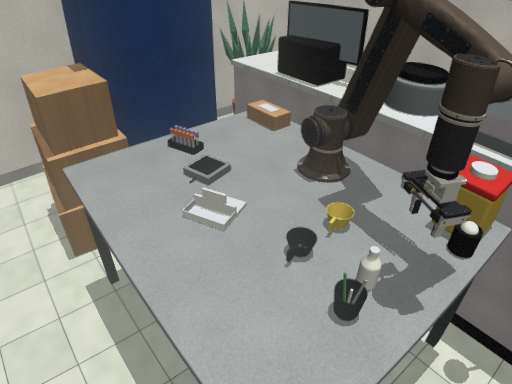

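View pics/top0.png

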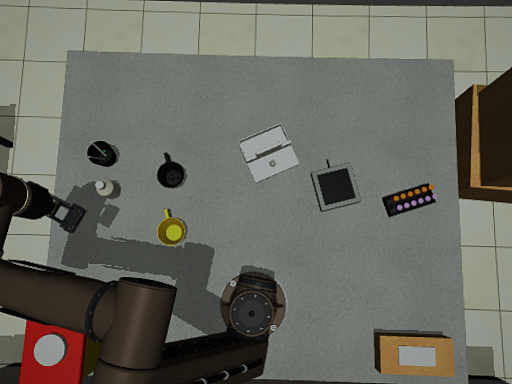

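The top view shows the black pot with grip at (171,174), grip pointing up. The yellow look-alike is at (172,231), the pen pot (no grip, pens) at (102,154), the bottle at (105,188), the tray at (268,153), the scanner at (335,187) and the rack at (410,198). The black pot at (171,174) fits because it is black, has a flat grip and holds vials. I'll confirm it in an enlarged crop.

```bash
python3 - <<'E'
from h import *
b=load('top0');a=load('scene0')
i=b['frame'][110:220,140:370,::-1]
A=cv2.resize(i,None,fx=3.4,fy=3.4,interpolation=cv2.INTER_CUBIC)
cv2.imwrite('pics/topc.png',A)
j=a['frame'][175:280,175:350,::-1]
cv2.imwrite('pics/scenec.png',cv2.resize(j,None,fx=4.5,fy=4.5,interpolation=cv2.INTER_CUBIC))
for n,d,pts in(('top',b,[(171,174),(268,153),(335,187),(410,198),(102,154),(105,188),(171,160)]),):
  for p in pts: print(n,p,dep(d,*p).round(3),atz(d,*p,0.0).round(3))
E
```

```text
top (171, 174) [0.468 0.32  0.012] [0.471 0.322 0.   ]
top (268, 153) [ 0.554 -0.041  0.029] [ 0.561 -0.041  0.   ]
top (335, 187) [ 0.429 -0.287  0.046] [ 0.437 -0.295  0.   ]
top (410, 198) [ 0.402 -0.57   0.006] [ 0.403 -0.572  0.   ]
top (102, 154) [0.54  0.584 0.004] [0.541 0.585 0.   ]
top (105, 188) [0.395 0.527 0.107] [0.411 0.564 0.   ]
top (171, 160) [ 0.525  0.326 -0.004] [0.525 0.325 0.   ]
```

View pics/topc.png

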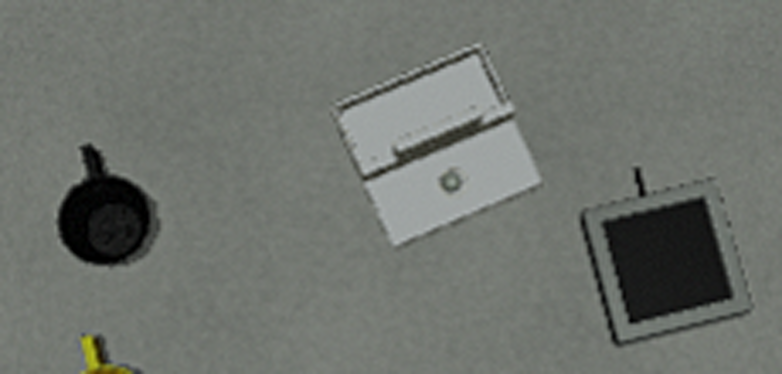

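View pics/scenec.png

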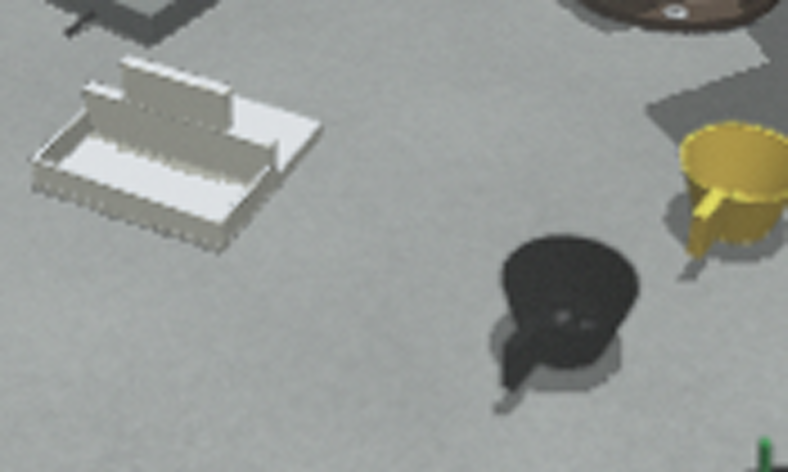

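The crop confirms it: a black pot with the flat grip pointing up, vials inside (crop (110,230)), at (170.6,174) in the full image. The scene crop shows the tray's well on the camera side with its plate behind, and no vials in the yellow cup. Next, rough poses and the wrist camera geometry.

```bash
python3 - <<'E'
from h import *
b=load('top0');a=load('scene0')
def t(x,y): return ((x+.5)/3.4-.5+140,(y+.5)/3.4-.5+110)
def s(x,y): return ((x+.5)/4.5-.5+175,(y+.5)/4.5-.5+175)
print('rim',atz(b,*t(104,219),.06)); print('grip end',atz(b,*t(87,147),.062))
print('tri grip end top',tri(b,t(88,148),a,s(505,345)))
for p,z in(((398,245),.014),((541,184),.014),((337,104),.03),((478,46),.03),((365,178),.05),((512,113),.05),((450,180),.025)): print('tray',p,atz(b,*t(*p),z).round(3))
for p in((605,250),(708,198),(733,297),(630,322)): print('win',atz(b,*t(*p),.039).round(4))
print('plate top far corners tri',tri(b,t(394,150),a,s(231,92)),tri(b,t(479,113),a,s(122,58)))
print('deck corner tri',tri(b,t(398,245),a,s(321,124)))
w=grab('wrist','w0'); st=get_state()
from scipy.spatial.transform import Rotation as R
Rt=R.from_euler('xyz',st['eef_rot'],degrees=True).as_matrix()
print(w['camera_matrix'],w['k1'],'cam in tool',Rt.T@(w['T'][:3,3]-st['tcp_pos']),(Rt.T@w['T'][:3,:3]).round(3))
E
```

```text
rim [0.45904124 0.31260511 0.06      ]
grip end [0.53678384 0.33476003 0.062     ]
tri grip end top (array([0.53716101, 0.33325024, 0.05957031]), np.float64(0.0025237558616143727))
tray (398, 245) [ 0.447 -0.001  0.014]
tray (541, 184) [ 0.52  -0.157  0.014]
tray (337, 104) [0.6  0.07 0.03]
tray (478, 46) [ 0.67  -0.084  0.03 ]
tray (365, 178) [0.513 0.036 0.05 ]
tray (512, 113) [ 0.59  -0.122  0.05 ]
tray (450, 180) [ 0.519 -0.056  0.025]
win [ 0.4431 -0.2249  0.039 ]
win [ 0.503  -0.3357  0.039 ]
win [ 0.3954 -0.3619  0.039 ]
win [ 0.3655 -0.2521  0.039 ]
plate top far corners tri (array([0.53555784, 0.0055447 , 0.08596932]), np.float64(0.0023543270756500377)) (array([ 0.57910644, -0.08481087,  0.08831858]), np.float64(0.001584800430637038))
deck corner tri (array([0.44518682, 0.0011703 , 0.01010633]), np.float64(0.0072311557282778785))
[[286.10145101   0.         253.55443358]
 [  0.         286.10145101 190.39042487]
 [  0.           0.           1.        ]] -0.02087532820491287 cam in tool [ 0.08363788  0.00064336 -0.13988203] [[-0.    -0.951 -0.308]
 [ 1.    -0.    -0.   ]
 [-0.    -0.308  0.951]]
```

Request:
apply_moves(targets=[[1, 0, 0, 0, 0, 0, -0.0776], [1, 0, 0, 0, 0, 0, -0.0776], [1, 0, 0, 0, 0, 0, -0.0776], [1, 0, 0, 0, 0, 0, -0.0776], [1, 0, 0, 0, 0, 0, -0.0776], [1, 0, 0, 0, 0, 0, -0.0776], [1, 0.0163, 0.0359, 0.005, 0, 0, 0], [1, 0.0163, 0.0359, 0.005, 0, 0, 0], [1, 0.0163, 0.0359, 0.005, 0, 0, 0], [1, 0.0163, 0.0359, 0.005, 0, 0, 0], [1, 0.0163, 0.0359, 0.005, 0, 0, 0], [1, 0.0163, 0.0359, 0.005, 0, 0, 0], [1, 0.0163, 0.0359, 0.005, 0, 0, 0], [1, 0.0163, 0.0359, 0.005, 0, 0, 0], [1, 0.0163, 0.0359, 0.005, 0, 0, 0], [1, 0, 0, 0, 0, 0, 0], [1, 0, 0, 0, 0, 0, 0]], newtons=50)

```text
time_s: 1.57
tcp_pos: [0.5285, 0.3308, 0.1998]
eef_rot: [180.0, 0.1, 15.3]
contact_force: [-0.4, 0.4, 0.7]
gripper_width: 0.0878
gripper_force: 0.0
```

```bash
cat >> h.py <<'E'
def log():
    s=get_state(); S=[]
    try: S=pickle.load(open('log.pkl','rb'))
    except Exception: pass
    S.append((s['joints'],s['tcp_pos'],s['eef_rot'])); pickle.dump(S,open('log.pkl','wb')); return s
E
python3 - <<'E'
from h import *
s=log(); print(s['joints'].round(2))
w=grab('wrist','w1')
cv2.imwrite('pics/w1x.png',cv2.resize(w['frame'][:,:,::-1],(768,576),interpolation=cv2.INTER_CUBIC))
E
```

```text
[ 4.995e+01  1.763e+01 -9.770e+00 -1.000e-02 -6.269e+01  5.539e+01]
```

View pics/w1x.png

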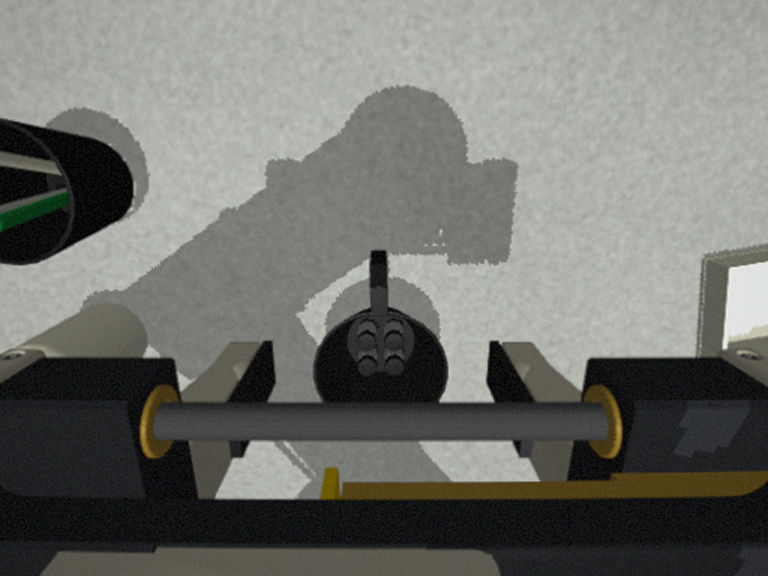

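The wrist view shows the grip tip at (378,252)/1.5 and the rim from 314 to 447, with four vial caps inside, so the jaws are almost centred on the grip. I'll compute the remaining offsets and check height from two views.

```bash
python3 - <<'E'
from h import *
w=load('w1');b=load('top0')
f=lambda x,y:((x+.5)/1.5-.5,(y+.5)/1.5-.5)
c=atz(w,*f(380.5,360),.06);print('rim ctr line',c)
L=atz(w,*f(314,365),.06);Rr=atz(w,*f(447,365),.06);print(L,Rr,np.linalg.norm(L-Rr))
g1=atz(w,*f(370.5,252),.062);g2=atz(w,*f(386.5,252),.062);print('tip',g1,g2,(g1+g2)/2)
t=lambda x,y:((x+.5)/3.4-.5+140,(y+.5)/3.4-.5+110)
print('tri tip',tri(w,f(378.5,252),b,t(88,147)))
P=cloud(w);m=(P[...,2]>.05)&(P[...,2]<.068)
u0=int(378/1.5);
for v in range(166,215,6): print(v,P[v,u0].round(3))
print('scanner/tray: ',dep(w,*f(760,300)))
E
```

```text
rim ctr line [0.46676585 0.31365159 0.06      ]
[0.44998066 0.35938687 0.06      ] [0.47563926 0.26574531 0.06      ] 0.09709329113630699
tip [0.54305663 0.34143898 0.062     ] [0.54586274 0.3311994  0.062     ] [0.54445969 0.33631919 0.062     ]
tri tip (array([0.54066402, 0.33616768, 0.04753395]), np.float64(0.0016372274612344241))
166 [0.532 0.334 0.001]
172 [0.537 0.335 0.049]
178 [0.534 0.334 0.062]
184 [0.528 0.332 0.063]
190 [0.522 0.33  0.063]
196 [0.516 0.329 0.064]
202 [0.509 0.327 0.062]
208 [0.503 0.325 0.063]
214 [0.473 0.317 0.005]
scanner/tray:  [0.5766725  0.01180554 0.00497545]
```

Request:
apply_moves(targets=[[1, 0, 0, 0, 0, -0.0741, 0], [1, 0, 0, 0, 0, -0.0741, 0], [1, 0, 0, 0, 0, -0.0741, 0], [1, 0.0095, -0.0002, 0.0246, 0, 0, 0], [1, 0.0095, -0.0002, 0.0246, 0, 0, 0], [1, 0.0095, -0.0002, 0.0246, 0, 0, 0], [1, 0.0095, -0.0002, 0.0246, 0, 0, 0], [1, 0.0095, -0.0002, 0.0246, 0, 0, 0], [1, 0.0095, -0.0002, 0.0246, 0, 0, 0], [1, 0, 0, 0, 0, 0, 0], [1, 0, 0, 0, 0, 0, 0]])

```text
time_s: 2.53
tcp_pos: [0.5289, 0.3354, 0.0414]
eef_rot: [179.9, 20.2, 15.6]
contact_force: [0.6, 0.8, 0.9]
gripper_width: 0.0876
gripper_force: 0.0
```

```bash
python3 - <<'E'
from h import *
s=log(); print(s['joints'].round(2),s['tcp_pos'],s['eef_rot'],s['contact_force'])
w=grab('wrist','w2'); P=cloud(w)
m=(P[...,2]>.055)&(P[...,2]<.07)
for v in range(150,260,10):
  u=np.where(m[v])[0]; print(v,u.min() if len(u) else 0,u.max() if len(u) else 0)
E
```

```text
[ 44.36  37.38   1.51  -9.92 -72.29  65.82] [0.52891472 0.33540204 0.04141908] [179.89143895  20.17026901  15.62349788] [0.64756387 0.80383314 0.89866982]
150 0 0
160 0 0
170 0 0
180 0 0
190 0 0
200 0 0
210 0 0
220 0 0
230 0 0
240 0 0
250 0 0
```

Request:
apply_moves(targets=[[1, 0.001, 0.003, 0, 0, 0, 0], [0.3, 0, 0, 0, 0, 0, 0], [0.2, 0, 0, 0, 0, 0, 0], [0.1, 0, 0, 0, 0, 0, 0], [0, 0, 0, 0, 0, 0, 0], [0, 0, 0, 0, 0, 0, 0], [0, 0, 0, 0, 0, 0, 0], [0, 0, 0, 0, 0, 0, 0], [0, 0, 0, 0, 0, 0, 0], [0, 0, 0, 0, 0, 0, 0]], newtons=50)

```text
time_s: 3.42
tcp_pos: [0.5319, 0.3323, 0.042]
eef_rot: [180.0, 20.0, 15.6]
contact_force: [0.3, -0.0, -0.4]
gripper_width: 0.0333
gripper_force: 0.0
```

Request:
apply_moves(targets=[[0, 0, 0, 0, 0, 0, 0], [0, 0, 0, 0, 0, 0, 0], [0, 0, 0, 0, 0, 0, 0], [0, 0, 0, 0, 0, 0, 0], [0, 0, 0, 0, 0, 0, 0], [0, 0, 0, 0, 0, 0, 0]])

```text
time_s: 3.92
tcp_pos: [0.5319, 0.3323, 0.042]
eef_rot: [-180.0, 20.0, 15.6]
contact_force: [0.9, -0.1, -0.3]
gripper_width: 0.0117
gripper_force: 50.0
```

Request:
apply_moves(targets=[[0, -0.0043, 0, -0.0117, 0, 0, 0], [0, -0.0086, 0, -0.0235, 0, 0, 0], [0, -0.0086, 0, -0.0235, 0, 0, 0], [0, -0.0086, 0, -0.0235, 0, 0, 0], [0, -0.0086, 0, -0.0235, 0, 0, 0], [0, -0.0086, 0, -0.0235, 0, 0, 0], [0, -0.0086, 0, -0.0235, 0, 0, 0], [0, -0.0086, 0, -0.0235, 0, 0, 0], [0, -0.0086, 0, -0.0235, 0, 0, 0], [0, 0, 0, 0, 0, 0, 0]])

```text
time_s: 4.75
tcp_pos: [0.5333, 0.3328, 0.2615]
eef_rot: [-179.9, 19.5, 15.6]
contact_force: [0.6, -0.4, -0.2]
gripper_width: 0.0117
gripper_force: 50.0
```

```bash
cat > fk.py <<'E'
import numpy as np
from scipy.spatial.transform import Rotation as R
from scipy.optimize import least_squares
def fk(q,p,s4,s6):
    q1,q2,q3,q4,q5,q6=np.radians(q); a1,d1,off,L2,a3,L4,d6=p
    e=lambda ax,a:R.from_euler(ax,a)
    B=e('z',q1); U=B*e('y',q2); F=B*e('y',q2-q3); W=F*e('x',s4*q4); T=W*e('y',-q5); E=T*e('x',s6*q6)
    pos=B.apply([a1,off,d1])+U.apply([0,0,L2])+F.apply([L4,0,a3])+E.apply([d6,0,0])
    return pos,E
E
python3 - <<'E'
from h import *; from fk import *
s=log(); print(s['joints'].round(2),s['tcp_pos'],s['eef_rot'])
S=pickle.load(open('log.pkl','rb'))+[(np.array([80.163,20.546,.682,0,-70.136,-16.507]),np.array([.3,.605,.246]),np.array([180,0,-26.4]))]
for s4 in(1,-1):
  for s6 in(1,-1):
    # const C: E*C = tool
    Cs=[(fk(q,np.zeros(7),s4,s6)[1].inv()*R.from_euler('xyz',r,degrees=True)) for q,_,r in S]
    C=Cs[-1]; print(s4,s6,[round(np.degrees((C.inv()*c).magnitude()),2) for c in Cs],C.as_matrix().round(2).tolist())
E
```

```text
[ 44.04  27.18  14.24  -9.29 -94.23  62.29] [0.5333096  0.33277801 0.26154949] [-179.85040205   19.49383906   15.641129  ]
1 1 [np.float64(143.85), np.float64(158.91), np.float64(159.32), np.float64(0.0)] [[-0.0, -0.0, 1.0], [-0.84, 0.55, 0.0], [-0.55, -0.84, -0.0]]
1 -1 [np.float64(0.05), np.float64(19.82), np.float64(18.58), np.float64(0.0)] [[-0.0, -0.0, 1.0], [-1.0, 0.0, -0.0], [-0.0, -1.0, -0.0]]
-1 1 [np.float64(143.86), np.float64(164.71), np.float64(157.66), np.float64(0.0)] [[-0.0, -0.0, 1.0], [-0.84, 0.55, 0.0], [-0.55, -0.84, -0.0]]
-1 -1 [np.float64(0.06), np.float64(0.06), np.float64(0.06), np.float64(0.0)] [[-0.0, -0.0, 1.0], [-1.0, 0.0, -0.0], [-0.0, -1.0, -0.0]]
```

```bash
cat >> fk.py <<'E'
import pickle
lo=np.array([-176.03,-82.01,-58.28,-173.87,-174.79,-173.66]);hi=np.array([176.03,121.73,71.71,95.51,-.11,173.66])
C=R.from_matrix([[0,0,1],[-1,0,0],[0,-1,0]])
def fit():
    S=pickle.load(open('log.pkl','rb'))+[(np.array([80.163,20.546,.682,0,-70.136,-16.507]),np.array([.3,.605,.246]),0)]
    f=lambda p:np.r_[np.concatenate([fk(q,p,-1,-1)[0]-t for q,t,_ in S]),(p[[0,4]])*.02,(p[[1,3,5,6]]-[.35,.4,.4,.2])*.005]
    r=least_squares(f,[0,.35,-.19,.4,0,.4,.2]); return r.x,np.abs(r.fun[:3*len(S)]).max()
def ik(pos,Rt,p,seeds):
    best=None
    for q0 in seeds:
        def f(q):
            a,E=fk(q,p,-1,-1); return np.r_[(a-pos)*5,((E*C).inv()*Rt).as_rotvec()]
        r=least_squares(f,np.clip(q0,lo+1,hi-1),bounds=(lo,hi)); 
        if best is None or r.cost<best[1]-1e-6: best=(r.x,r.cost)
    return best
E
python3 - <<'E'
from fk import *
p,e=fit(); print(p.round(3),e)
psi=np.radians(26); tr=np.array([.556,-.042,0]); tx=np.array([np.cos(psi),np.sin(psi),0]); ty=np.array([-np.sin(psi),np.cos(psi),0]); Z=np.array([0,0,1.])
q0=np.array([44,27,14.2,-9.3,-94.2,62.3]); rng=np.random.default_rng(0)
for sg in(1,-1):
  m=sg*ty; ex=-m
  for tip in(0,60,90,110,118):
    th=np.radians(tip); pz=Z*np.cos(th)+m*np.sin(th); px=ex*np.cos(th)+Z*np.sin(th)
    a=np.radians(20); tz=-pz*np.cos(a)-px*np.sin(a); txx=px*np.cos(a)-pz*np.sin(a); Rt=R.from_matrix(np.c_[txx,np.cross(tz,txx),tz])
    rim=tr+.046*tx-sg*.066*ty+Z*.055
    pos=rim+.121*px-.018*pz
    for flip in(0,1):
      RR=Rt*R.from_euler('z',180*flip,degrees=True)
      seeds=[q0]+[q0+rng.normal(0,50,6) for _ in range(10)]
      q,c=ik(pos,RR,p,seeds); print(sg,tip,flip,pos.round(3),q.round(1),round(c,6))
E
```

```text
[-0.013  0.225 -0.196  0.674 -0.047  0.468  0.422] 0.01491502938410566
1 0 0 [ 0.679 -0.19   0.037] [ -9.3  40.6   6.1 -17.5 -68.3  43.6] 0.0
1 0 1 [ 0.679 -0.19   0.037] [  -9.3   40.6    6.1  -17.5  -68.3 -136.4] 0.0
1 60 0 [ 0.66  -0.15   0.151] [ 30.7  21.5 -26.3  49.2 -57.9 -37.8] 0.0
1 60 1 [ 0.66  -0.15   0.151] [ 30.7  21.5 -26.3  49.2 -57.9 142.2] 0.0
1 90 0 [ 0.634 -0.097  0.176] [ 51.1  35.2 -34.8  60.  -79.3 -71.6] 0.0
1 90 1 [ 0.634 -0.097  0.176] [ 51.1  35.2 -34.8  60.  -79.3 108.4] 0.0
1 110 0 [ 0.616 -0.059  0.175] [ 58.   51.5 -34.5  58.1 -92.1 -86.6] 0.0
1 110 1 [ 0.616 -0.059  0.175] [ 58.   51.5 -34.5  58.1 -92.1  93.4] 0.0
1 118 0 [ 0.608 -0.044  0.17 ] [ 59.2  58.4 -33.   56.7 -97.2 -91.2] 0.0
1 118 1 [ 0.608 -0.044  0.17 ] [ 59.2  58.4 -33.   56.7 -97.2  88.8] 0.0
-1 0 0 [0.515 0.146 0.037] [ 53.1  23.8 -30.7  24.4 -47.6 134.5] 0.0
-1 0 1 [0.515 0.146 0.037] [ 53.1  23.8 -30.7  24.4 -47.6 -45.5] 0.0
-1 60 0 [0.535 0.106 0.151] [   5.1   29.1  -11.5  -39.4  -71.1 -138.6] 0.0
-1 60 1 [0.535 0.106 0.151] [  5.1  29.1 -11.5 -39.4 -71.1  41.4] 0.0
-1 90 0 [0.561 0.054 0.176] [  -8.1   46.6    0.9  -51.6  -97.1 -125.6] 0.0
-1 90 1 [0.561 0.054 0.176] [ -8.1  46.6   0.9 -51.6 -97.1  54.4] 0.0
-1 110 0 [0.579 0.015 0.175] [ -12.1   59.3    8.2  -58.6 -112.7 -122.4] 0.0
-1 110 1 [0.579 0.015 0.175] [ -12.1   59.3    8.2  -58.6 -112.7   57.6] 0.0
-1 118 0 [0.586 0.001 0.17 ] [ -12.7   64.4   10.6  -61.6 -118.6 -121.7] 0.0
-1 118 1 [0.586 0.001 0.17 ] [ -12.7   64.4   10.6  -61.6 -118.6   58.3] 0.0
```

Request:
apply_moves(targets=[[0, 0, 0, 0, 0.0127, 0, 0.0348], [0, 0, 0, 0, 0.0254, 0, 0.0697], [0, 0, 0, 0, 0.0254, 0, 0.0697], [0, 0, 0, 0, 0.0254, 0, 0.0697], [0, 0, 0, 0, 0.0254, 0, 0.0697], [0, 0, 0, 0, 0.0254, 0, 0.0697], [0, 0, 0, 0, 0.0254, 0, 0.0697], [0, 0, 0, 0, 0.0254, 0, 0.0697], [0, 0, 0, 0, 0.0254, 0, 0.0697], [0, 0, 0, 0, 0.0254, 0, 0.0697], [0, 0, 0, 0, 0.0254, 0, 0.0697], [0, 0, 0, 0, 0.0254, 0, 0.0697], [0, 0, 0, 0, 0.0127, 0, 0.0348], [0, 0, 0, 0, 0, 0, 0]])

```text
time_s: 5.92
tcp_pos: [0.5308, 0.3316, 0.2561]
eef_rot: [-179.9, 20.0, -64.7]
contact_force: [-0.5, -0.6, -1.2]
gripper_width: 0.0119
gripper_force: 50.0
```

```bash
cat > mv.py <<'E'
import sys; from h import *; from fk import *
def rel(pos=None,d=None):
    s=get_state(); A=R.from_euler('xyz',s['eef_rot'],degrees=True)
    d=np.array(pos)-s['tcp_pos'] if d is None else np.array(d); return A.inv().apply(d).round(4)
def axis(ax,deg):
    s=get_state(); A=R.from_euler('xyz',s['eef_rot'],degrees=True); return (A.inv().apply(ax)*deg/90).round(4)
E
python3 - <<'E'
from mv import *
s=log(); print(s['joints'].round(2),s['tcp_pos'],s['eef_rot'],s['contact_force']); print(rel([.6147,-.0561,.28]))
S=pickle.load(open('log.pkl','rb'));from fk import *
# richer fit: wrist offsets
def fk2(q,p):
    q1,q2,q3,q4,q5,q6=np.radians(q); e=R.from_euler
    B=e('z',q1);U=B*e('y',q2);F=B*e('y',q2-q3);W=F*e('x',-q4);T=W*e('y',-q5)
    return B.apply([p[0],p[2],p[1]])+U.apply([p[7],0,p[3]])+F.apply([p[5],0,p[4]])+T.apply([p[6],p[8],p[9]])
f=lambda p:np.r_[np.concatenate([fk2(q,p)-t for q,t,_ in S]),p[[0,4,7,8,9]]*.02,(p[[1,3,5,6]]-[.35,.4,.4,.2])*.005]
r=least_squares(f,[0,.35,-.19,.4,0,.4,.2,0,0,0]); print(r.x.round(3),np.abs(r.fun[:3*len(S)]).max())
E
```

```text
[ 37.43  16.     1.2  -20.62 -71.89  -6.21] [0.53084727 0.3315658  0.25609776] [-179.91275349   20.0344244   -64.66680599] [-0.54795171 -0.644372   -1.17363357]
[ 0.3547  0.0899 -0.1549]
[ 0.002  0.198 -0.005  0.601 -0.     0.459  0.357  0.011 -0.187 -0.008] 0.00026208298889496273
```

```bash
cat >> fk.py <<'E'
P2=[.002,.198,-.005,.601,0,.459,.357,.011,-.187,-.008]
def fk2(q,p=P2,full=False):
    q1,q2,q3,q4,q5,q6=np.radians(q); e=R.from_euler
    B=e('z',q1);U=B*e('y',q2);F=B*e('y',q2-q3);W=F*e('x',-q4);T=W*e('y',-q5)
    el=B.apply([p[0],p[2],p[1]])+U.apply([p[7],0,p[3]]); wr=el+F.apply([p[5],0,p[4]]); t=wr+T.apply([p[6],p[8],p[9]])
    return (t,T*e('x',-q6),el,wr,wr+T.apply([0,p[8],0]))
def ik2(pos,Rt,q0):
    f=lambda q:np.r_[(fk2(q)[0]-pos)*5,((fk2(q)[1]*C).inv()*Rt).as_rotvec()]
    r=least_squares(f,np.clip(q0,lo+.1,hi-.1),bounds=(lo,hi)); return r.x,r.cost
E
python3 - <<'E'
from fk import *
psi=np.radians(25.5); tr=np.array([.557,-.042,0]); tx=np.array([np.cos(psi),np.sin(psi),0]); ty=np.array([-np.sin(psi),np.cos(psi),0]); Z=np.array([0,0,1.])
m=ty; ex=-m; q=np.array([37.4,16,1.2,-20.6,-71.9,-6.2])
rim=tr+.046*tx-.062*ty+Z*.055
for tip in list(range(0,121,10))+[0]:
    if tip==0: q=np.array([37.4,16,1.2,-20.6,-71.9,-6.2])
    th=np.radians(tip); pz=Z*np.cos(th)+m*np.sin(th); px=ex*np.cos(th)+Z*np.sin(th)
    a=np.radians(20); tz=-pz*np.cos(a)-px*np.sin(a); txx=px*np.cos(a)-pz*np.sin(a); Rt=R.from_matrix(np.c_[txx,np.cross(tz,txx),tz])
    pos=np.array([.6147,-.0561,.28]) if tip<100 else rim+.121*px-.018*pz
    q,c=ik2(pos,Rt,q); t=fk2(q); print(tip,pos.round(3),q.round(1),round(c,5),'el',t[2].round(2),'wr',t[3].round(2),t[4].round(2))
E
```

```text
0 [ 0.615 -0.056  0.28 ] [  1.4  21.2  10.9 -18.2 -88.2  26. ] 0.0 el [0.23 0.   0.75] wr [0.68 0.01 0.67] [ 0.68 -0.17  0.61]
10 [ 0.615 -0.056  0.28 ] [  7.   17.4   3.9  -9.6 -79.9  20.5] 0.0 el [0.19 0.02 0.77] wr [0.63 0.07 0.66] [ 0.65 -0.11  0.63]
20 [ 0.615 -0.056  0.28 ] [ 12.9  14.   -4.   -0.  -72.   12.6] 0.0 el [0.16 0.03 0.78] wr [0.58 0.13 0.64] [ 0.62 -0.05  0.64]
30 [ 0.615 -0.056  0.28 ] [ 18.8  11.3 -12.6  10.9 -65.3   2.2] 0.0 el [0.13 0.04 0.79] wr [0.52 0.17 0.6 ] [0.6  0.   0.63]
40 [ 0.615 -0.056  0.28 ] [ 23.9   9.5 -21.5  23.1 -60.5 -10.2] 0.0 el [0.1  0.04 0.79] wr [0.46 0.2  0.55] [0.57 0.06 0.61]
50 [ 0.615 -0.056  0.28 ] [ 27.9   8.9 -30.   36.  -58.2 -23.7] 0.0 el [0.1  0.04 0.79] wr [0.41 0.21 0.5 ] [0.54 0.11 0.59]
60 [ 0.615 -0.056  0.28 ] [ 30.5   9.4 -37.4  48.6 -58.7 -37. ] 0.0 el [0.1  0.05 0.79] wr [0.37 0.21 0.45] [0.52 0.16 0.55]
70 [ 0.615 -0.056  0.28 ] [ 32.1  11.3 -43.3  59.7 -61.8 -49.2] 0.0 el [0.11 0.07 0.79] wr [0.34 0.21 0.41] [0.5 0.2 0.5]
80 [ 0.615 -0.056  0.28 ] [ 33.   14.4 -47.9  68.8 -67.1 -59.9] 0.0 el [0.14 0.08 0.78] wr [0.32 0.2  0.37] [0.48 0.23 0.45]
90 [ 0.615 -0.056  0.28 ] [ 33.5  18.6 -51.4  75.5 -74.  -69.3] 0.0 el [0.17 0.11 0.76] wr [0.3  0.2  0.33] [0.47 0.25 0.4 ]
100 [ 0.624 -0.075  0.177] [ 29.1  33.8 -56.4  86.5 -80.  -90.2] 0.0 el [0.3  0.16 0.69] wr [0.3  0.16 0.23] [0.47 0.24 0.23]
110 [ 0.615 -0.056  0.175] [ 33.2  40.9 -56.3  82.3 -89.  -97.1] 0.0 el [0.34 0.22 0.65] wr [0.29 0.19 0.19] [0.46 0.27 0.17]
120 [ 0.606 -0.038  0.169] [  36.6   48.5  -55.    76.9  -97.2 -103.3] 0.0 el [0.37 0.27 0.59] wr [0.29 0.21 0.14] [0.45 0.28 0.1 ]
0 [ 0.615 -0.056  0.28 ] [  1.4  21.2  10.9 -18.2 -88.2  26. ] 0.0 el [0.23 0.   0.75] wr [0.68 0.01 0.67] [ 0.68 -0.17  0.61]
```

Request:
apply_moves(targets=[[0, 0.0178, 0.0045, -0.0078, 0, 0, 0], [0, 0.0355, 0.009, -0.0155, 0, 0, 0], [0, 0.0355, 0.009, -0.0155, 0, 0, 0], [0, 0.0355, 0.009, -0.0155, 0, 0, 0], [0, 0.0355, 0.009, -0.0155, 0, 0, 0], [0, 0.0355, 0.009, -0.0155, 0, 0, 0], [0, 0.0355, 0.009, -0.0155, 0, 0, 0], [0, 0.0355, 0.009, -0.0155, 0, 0, 0], [0, 0.0355, 0.009, -0.0155, 0, 0, 0], [0, 0.0355, 0.009, -0.0155, 0, 0, 0], [0, 0.0178, 0.0045, -0.0078, 0, 0, 0], [0, 0, 0, 0, 0, 0.05, 0], [0, 0, 0, 0, 0, 0.07, 0], [0, 0, 0, 0, 0, 0.07, 0], [0, 0, 0, 0, 0, 0.07, 0], [0, 0, 0, 0, 0, 0.07, 0], [0, 0, 0, 0, 0, 0.07, 0], [0, 0, 0, 0, 0, 0.07, 0], [0, 0, 0, 0, 0, 0.07, 0], [0, 0, 0, 0, 0, 0, 0]])

```text
time_s: 7.58
tcp_pos: [0.6139, -0.0553, 0.2768]
eef_rot: [179.6, -29.1, -64.0]
contact_force: [-1.4, -0.9, -3.6]
gripper_width: 0.0117
gripper_force: 50.0
```

```bash
python3 - <<'E'
from mv import *
s=get_state(); print(s['joints'].round(1),s['tcp_pos'],s['eef_rot'])
q=s['joints'];t=fk2(q);print(t[0])
a=grab('scene','scene1'); b=grab('top','top1')
A=cv2.resize(a['frame'][90:310,130:330,::-1],None,fx=2,fy=2,interpolation=cv2.INTER_CUBIC)
B=cv2.resize(b['frame'][100:320,140:340,::-1],None,fx=2,fy=2,interpolation=cv2.INTER_CUBIC)
cv2.imwrite('pics/pair1.png',np.hstack([A,B]))
z=R.from_euler('xyz',s['eef_rot'],degrees=True).as_matrix(); print(z.round(3))
E
```

```text
[ 27.4   9.1 -29.3  34.8 -58.2 -22. ] [ 0.61386132 -0.0553484   0.27677121] [179.55311709 -29.0566509  -64.03528263]
[ 0.61502149 -0.05754012  0.2776382 ]
[[ 0.383 -0.901  0.206]
 [-0.786 -0.434 -0.44 ]
 [ 0.486  0.007 -0.874]]
```

View pics/pair1.png

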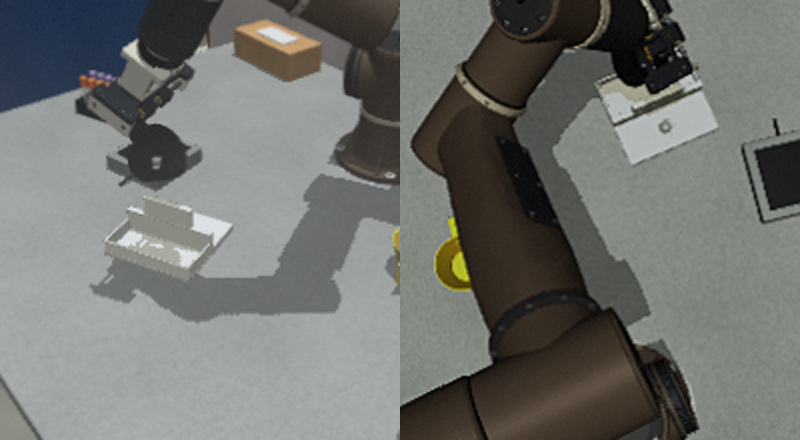

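Request:
apply_moves(targets=[[0, 0, 0, 0, 0, 0.05, 0], [0, 0, 0, 0, 0, 0.075, 0], [0, 0, 0, 0, 0, 0.075, 0], [0, 0, 0, 0, 0, 0.075, 0], [0, 0, 0, 0, 0, 0.075, 0], [0, 0, 0, 0, 0, 0.075, 0], [0, 0, 0, 0, 0, 0.075, 0], [0, 0, 0, 0, 0, 0, 0], [0, -0.0168, 0, 0.0045, 0, 0, 0], [0, -0.0168, 0, 0.0045, 0, 0, 0], [0, -0.0168, 0, 0.0045, 0, 0, 0], [0, -0.0168, 0, 0.0045, 0, 0, 0], [0, 0, 0, 0, 0, 0, 0], [0, 0, 0, 0, 0, 0, 0]])

```text
time_s: 8.85
tcp_pos: [0.6167, -0.0547, 0.21]
eef_rot: [-180.0, -73.5, -64.7]
contact_force: [-0.4, -0.6, 0.2]
gripper_width: 0.0116
gripper_force: 50.0
```

```bash
python3 - <<'E'
from mv import *
s=get_state(); print(s['joints'].round(1),s['tcp_pos'],s['eef_rot'],s['contact_force'])
z=R.from_euler('xyz',s['eef_rot'],degrees=True).as_matrix(); print(z.round(3)); print(rel([.6147,-.0561,.185]))
a=grab('scene','scene2'); b=grab('top','top2')
A=cv2.resize(a['frame'][140:280,150:300,::-1],None,fx=2.6,fy=2.6,interpolation=cv2.INTER_CUBIC)
B=cv2.resize(b['frame'][100:240,170:320,::-1],None,fx=2.6,fy=2.6,interpolation=cv2.INTER_CUBIC)
cv2.imwrite('pics/pair2.png',np.hstack([A,B]))
E
```

```text
[ 32.   26.6 -53.7  80.5 -74.9 -80. ] [ 0.61667468 -0.0546981   0.20997392] [-179.98216455  -73.4811408   -64.72215259] [-0.36874806 -0.64543021  0.21922852]
[[ 0.121 -0.904  0.41 ]
 [-0.257 -0.427 -0.867]
 [ 0.959 -0.    -0.284]]
[-0.0238  0.0024  0.0075]
```

View pics/pair2.png

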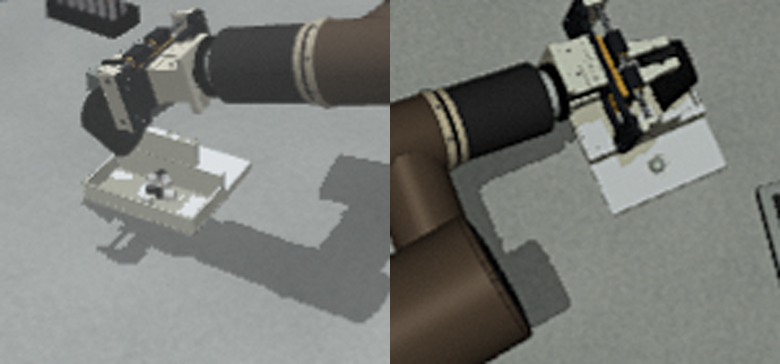

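The scene crop shows several vials already in the well at crop (158,183). I'll tip further to empty the pot.

Request:
apply_moves(targets=[[0, -0.005, 0, 0.002, 0, 0.05, 0], [0, -0.005, 0, 0.002, 0, 0.05, 0], [0, -0.005, 0, 0, 0, 0.05, 0], [0, 0, 0, 0, 0, 0.04, 0], [0, 0, 0, 0, 0, 0, 0], [0, 0, 0, 0, 0, 0, 0], [0, 0, 0, 0, 0, 0, 0], [0, 0, 0, 0, 0, 0, 0]])

```text
time_s: 9.62
tcp_pos: [0.6163, -0.0548, 0.195]
eef_rot: [-17.3, -89.4, 132.7]
contact_force: [0.5, 0.6, -0.7]
gripper_width: 0.0116
gripper_force: 50.0
```

```bash
python3 - <<'E'
from mv import *
s=get_state(); print(s['joints'].round(1),s['tcp_pos'],s['eef_rot'],s['contact_force'])
a=grab('scene','scene3'); b=grab('top','top3'); w=grab('wrist','w3')
A=cv2.resize(a['frame'][170:250,165:265,::-1],(500,400),interpolation=cv2.INTER_CUBIC)
W=cv2.resize(w['frame'][:,:,::-1],(300,225))
O=np.zeros((400,800,3),np.uint8);O[:,:500]=A;O[:225,500:]=W; cv2.imwrite('pics/p3.png',O)
E
```

```text
[ 32.9  38.9 -55.2  82.5 -90.  -94.2] [ 0.61628875 -0.05482488  0.19502452] [-17.25457793 -89.40276268 132.67271913] [ 0.50317454  0.57643345 -0.70976761]
```

View pics/p3.png

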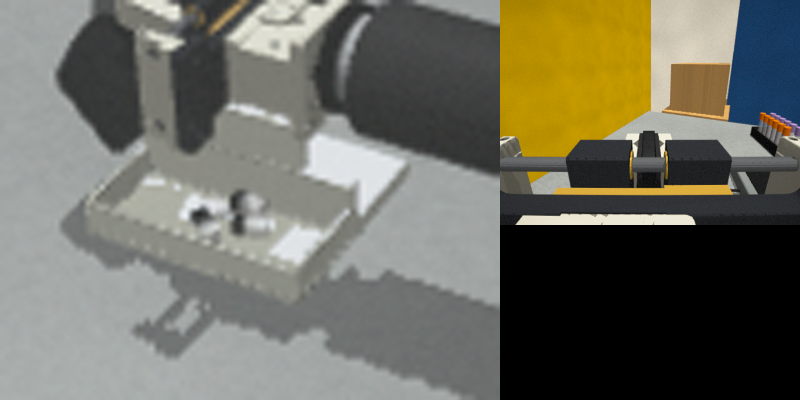

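Three or four vials lie in the well around crop (240,212). I'll tip a bit more with a small shake, then swing back and count.

Request:
apply_moves(targets=[[0, 0.005, 0, 0, 0, 0.04, 0], [0, 0, 0, 0, 0, 0.035, 0], [0, 0, 0, -0.008, 0, 0, 0], [0, 0, 0, 0.008, 0, 0, 0], [0, 0, 0, 0, 0, 0, 0], [0, 0, 0, 0, 0, -0.075, 0], [0, 0, 0, 0, 0, -0.075, 0], [0, 0.02, 0, 0, 0, -0.075, 0], [0, 0.02, 0, -0.005, 0, -0.075, 0], [0, 0.02, 0, -0.008, 0, -0.075, 0], [0, 0.02, 0, -0.01, 0, -0.075, 0], [0, 0.0, 0, 0, 0, -0.075, 0], [0, 0.0, 0, 0, 0, -0.075, 0], [0, 0, 0, 0, 0, -0.075, 0], [0, 0, 0, 0, 0, -0.075, 0], [0, 0, 0, 0, 0, -0.075, 0], [0, 0, 0, 0, 0, -0.075, 0], [0, 0, 0, 0, 0, -0.075, 0], [0, 0, 0, 0, 0, 0, 0]])

```text
time_s: 11.35
tcp_pos: [0.6176, -0.0556, 0.2856]
eef_rot: [-179.5, -9.2, -64.7]
contact_force: [0.8, -0.4, 0.8]
gripper_width: 0.0118
gripper_force: 50.0
```

```bash
python3 - <<'E'
from mv import *
s=get_state(); print(s['joints'].round(1),s['tcp_pos'],s['eef_rot'],s['contact_force'])
A=R.from_euler('xyz',s['eef_rot'],degrees=True).as_matrix(); print(A.round(3))
grab('scene','scene4'); grab('top','top4'); grab('wrist','w4')
a,b,w=load('scene4'),load('top4'),load('w4')
O=np.zeros((600,800,3),np.uint8)
O[:320,:400]=cv2.resize(a['frame'][170:250,165:265,::-1],(400,320),interpolation=cv2.INTER_CUBIC)
O[:320,400:]=cv2.resize(b['frame'][110:190,220:320,::-1],(400,320),interpolation=cv2.INTER_CUBIC)
O[320:,:372]=cv2.resize(w['frame'][:,:,::-1],(372,280))
O[320:,400:]=cv2.resize(a['frame'][90:230,100:300,::-1],(400,280))
cv2.imwrite('pics/p4.png',O)
E
```

```text
[ 18.2  11.4 -11.3   9.9 -66.    3.2] [ 0.61763353 -0.05562382  0.28556734] [-179.53747268   -9.17251129  -64.72381608] [ 0.81971462 -0.38876871  0.75009995]
[[ 0.422 -0.904  0.075]
 [-0.893 -0.428 -0.141]
 [ 0.159 -0.008 -0.987]]
```

View pics/p4.png

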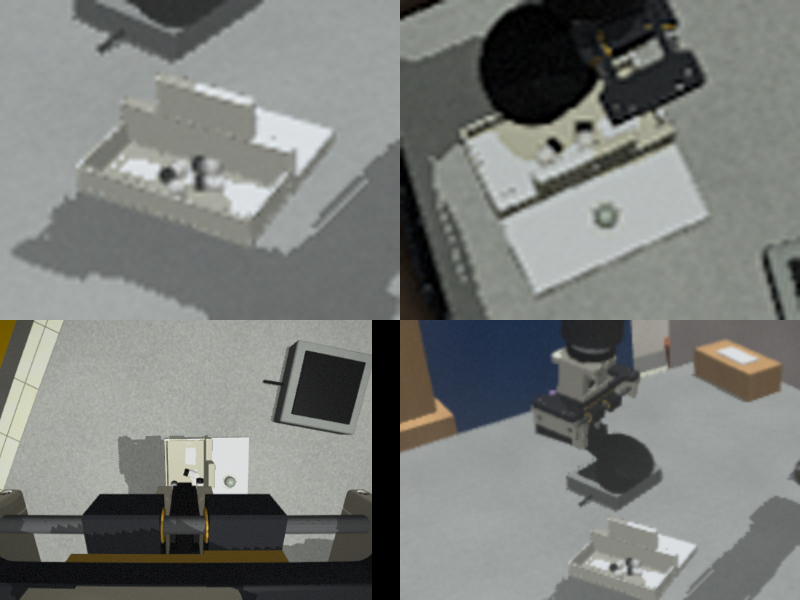

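Top view: tray unmoved, ball in its pocket, vials (caps at (167,175), (199,162), (200,182) in the scene crop) lie in the well. Next I carry the pot back to the free bench area.

Request:
apply_moves(targets=[[0, 0, 0, 0, 0, -0.0649, 0], [0, 0, 0, 0, 0, -0.0649, 0], [0, 0, 0, 0, 0, -0.0649, 0], [0, 0, 0, 0, 0, -0.0649, 0], [0, 0, 0, 0, 0, -0.0649, 0], [0, -0.0312, -0.0051, 0.012, 0, 0, 0], [0, -0.0312, -0.0051, 0.012, 0, 0, 0], [0, -0.0312, -0.0051, 0.012, 0, 0, 0], [0, -0.0312, -0.0051, 0.012, 0, 0, 0], [0, -0.0312, -0.0051, 0.012, 0, 0, 0], [0, -0.0312, -0.0051, 0.012, 0, 0, 0], [0, -0.0312, -0.0051, 0.012, 0, 0, 0], [0, -0.0312, -0.0051, 0.012, 0, 0, 0], [0, -0.0312, -0.0051, 0.012, 0, 0, 0], [0, 0, 0, 0, 0, 0, 0], [0, 0, 0, 0, 0, 0, 0]])

```text
time_s: 12.83
tcp_pos: [0.5262, 0.2369, 0.2743]
eef_rot: [179.9, 19.4, -64.3]
contact_force: [0.8, -0.1, -0.5]
gripper_width: 0.0118
gripper_force: 50.0
```

```bash
python3 - <<'E'
from mv import *
s=get_state(); print(s['joints'].round(1),s['tcp_pos'],s['eef_rot'],s['contact_force']); print(rel([.5306,.236,.08]))
a=grab('scene','scene5'); b=grab('top','top5')
# dark blobs + bright in well (tray frame) from both views at z~.012
psi=np.radians(25.5); tr=np.array([.557,-.042])
for n,d,sc in(('scene',a,1),('top',b,1)):
  P=cloud(d)[...,:2]-tr; X=P@[np.cos(psi),np.sin(psi)]; Y=P@[-np.sin(psi),np.cos(psi)]
  Zc=cloud(d)[...,2]; g=d['frame'].mean(-1)
  m=(X>4)&0 if 0 else (X>.008)&(X<.082)&(abs(Y)<.086)&(Zc<.05)
  k=m&(g<75); nn,l,st,c=cv2.connectedComponentsWithStats(k.astype(np.uint8),connectivity=8)
  for i in range(1,nn):
    if st[i,4]>2: print(n,st[i,:5],'tray xy',X[l==i].mean().round(3),Y[l==i].mean().round(3),Zc[l==i].mean().round(3))
g=a['frame'].mean(-1).astype(int)[200:226,185:240]
for r in g: print(' '.join(f'{v//10:2d}' for v in r))
E
```

```text
[ 30.4  12.5  -1.2 -20.  -75.7   0.2] [0.52623674 0.23694775 0.27428789] [179.89473724  19.36951612 -64.3486604 ] [ 0.84204317 -0.13157788 -0.5048344 ]
[ 0.067  -0.0039  0.1824]
scene [213 209   2   4   6] tray xy 0.022 0.01 0.016
scene [205 212   3   3   6] tray xy 0.048 -0.008 0.015
scene [214 214   1   3   3] tray xy 0.045 0.025 0.016
top [255 139   3   2   5] tray xy 0.068 0.02 0.015
top [264 141   4   2   8] tray xy 0.045 -0.009 0.018
top [257 145   3   3   5] tray xy 0.041 0.023 0.017
16 16 16 16 16 16 16 16 16 16 18 15 14 14 13 13 14 13 13 14 14 13 13 13 12 13 14 15 13 13 13 13 13 13 13 13 14 13 13 13 13 13 13 14 21 22 22 22 22 22 22 22 22 22 22
16 16 16 16 16 16 16 16 17 19 16 12 13 14 14 13 13 13 13 13 13 13 13 14 13 13 13 13 12 14 13 13 13 14 14 14 13 13 13 13 13 13 13 14 21 22 22 22 22 22 22 22 22 22 22
16 16 16 16 16 15 16 17 19 16 12 12 13 13 13 13 14 13 14 13 13 14 13 13 14 13 13 13 13 14 13 12 13 14 14 14 14 14 13 14 13 14 13 14 21 22 22 22 22 22 22 22 22 22 22
16 16 16 16 16 16 16 19 15 12 12 11 13 13 13 13 14 13 14 13 14 13 13 13 13 13 13 14 13 14 13 14 13 13 13 13 1
[... 2985 characters left out ...]
2 22 22 21 18 12 12 12 12 15 16 16 16 16
16 16 17 16 17 16 16 16 16 16 16 12 13 13 13 13 12 15 14 14 14 13 14 14 13 14 13 13 13 14 13 13 17 20 21 21 19 22 22 22 22 22 22 22 20 12 12 12 12 13 15 16 16 16 16
16 16 16 16 16 16 16 16 16 16 16 16 16 16 12 13 13 14 13 14 15 13 14 14 14 14 13 14 14 13 13 14 14 13 13 16 20 21 21 19 22 22 20 20 11 11 12 12 13 15 16 16 16 16 16
16 16 16 16 16 16 16 16 16 16 16 16 16 16 16 16 16 16 13 13 14 11 14 14 13 14 14 13 13 14 14 13 14 13 14 13 13 13 16 20 21 21 20 12 12 11 12 14 14 16 16 16 16 16 16
17 16 16 16 17 17 16 16 16 16 16 16 16 16 16 17 16 16 16 16 16 13 13 13 12 14 13 13 14 13 13 14 13 14 13 14 13 14 14 13 13 15 14 12 12 12 12 13 16 16 16 16 16 16 16
```

Combining both views, four distinct caps lie in the well at tray (x,y) = (22,10), (45,-9), (43,24) and (68,20) mm, all about 16 mm high. Now I set the pot down.

Request:
apply_moves(targets=[[0, 0.0112, -0.0006, 0.0304, 0, 0, 0], [0, 0.0112, -0.0006, 0.0304, 0, 0, 0], [0, 0.0112, -0.0006, 0.0304, 0, 0, 0], [0, 0.0112, -0.0006, 0.0304, 0, 0, 0], [0, 0.0112, -0.0006, 0.0304, 0, 0, 0], [0, 0.0112, -0.0006, 0.0304, 0, 0, 0], [0, 0, 0, 0, 0, 0, 0], [0, 0, 0, 0, 0, 0, 0], [0, 0, 0, 0, 0, 0, 0]])

```text
time_s: 13.68
tcp_pos: [0.534, 0.2348, 0.0822]
eef_rot: [-179.9, 19.5, -64.5]
contact_force: [0.2, 0.3, 0.7]
gripper_width: 0.0118
gripper_force: 50.0
```

```bash
python3 - <<'E'
from mv import *
s=get_state(); print(s['joints'].round(1),s['tcp_pos'],s['eef_rot'],s['contact_force']); print(rel(d=[0,0,.044-s['tcp_pos'][2]]))
b=grab('top','top6'); P=cloud(b); e=np.array([np.cos(np.radians(-64.5)),np.sin(np.radians(-64.5))])
ctr=s['tcp_pos'][:2]-.071*e; D=np.linalg.norm(P[...,:2]-ctr,axis=-1); al=(P[...,:2]-ctr)@e
m=(D<.049)&(D>.03)&(P[...,2]>.06)
A=np.c_[P[m][:,:2]-ctr,np.ones(m.sum())]; print(m.sum(),np.linalg.lstsq(A,P[m][:,2],rcond=None)[0])
# scene: lowest foot points
a=grab('scene','scene6'); P=cloud(a); g=a['frame'].max(-1); D=np.linalg.norm(P[...,:2]-ctr,axis=-1)
m=(D<.06)&(g<70)&(P[...,2]>.01); print(m.sum(),np.percentile(P[m][:,2],[1,5,50,95,99]).round(3))
q=P[m]; top=q[q[:,2]>np.percentile(q[:,2],80)]; A=np.c_[top[:,:2]-ctr,np.ones(len(top))]; print('rim plane',np.linalg.lstsq(A,top[:,2],rcond=None)[0])
E
```

```text
[ 29.3  23.3 -11.9 -23.7 -55.7   9.8] [0.53395334 0.2347692  0.08222583] [-179.90626746   19.4687801   -64.53569278] [0.16974305 0.30401206 0.65210357]
[0.0127 0.0001 0.036 ]
538 [-0.39380806 -0.43269724  0.55352484]
989 [0.041 0.045 0.085 0.559 0.585]
rim plane [-2.80759028  2.73193793  0.38940295]
```

Request:
apply_moves(targets=[[0, 0.0042, 0, 0.012, 0, 0, 0], [0, 0.0042, 0, 0.012, 0, 0, 0], [0, 0.004, 0, 0.0115, 0, 0, 0], [0, 0, 0, 0, 0, 0, 0], [0, 0, 0, 0, 0, 0, 0], [0, 0, 0, 0, 0, 0, 0]])

```text
time_s: 14.28
tcp_pos: [0.5325, 0.2353, 0.0427]
eef_rot: [179.9, 19.5, -64.6]
contact_force: [-0.2, -0.5, -0.8]
gripper_width: 0.0117
gripper_force: 50.0
```

Request:
apply_moves(targets=[[0.2, 0, 0, 0, 0, 0, 0], [0.3, 0, 0, 0, 0, 0, 0], [0.4, 0, 0, 0, 0, 0, 0], [0.5, 0, 0, 0, 0, 0, 0], [0.5, 0, 0, 0, 0, 0, 0], [0.5, 0, 0, 0, 0, 0, 0], [0.5, 0, 0, 0, 0, 0, 0], [0.5, 0, 0, 0, 0, 0, 0], [1, 0, 0, -0.015, 0, 0, 0], [1, 0, 0, -0.03, 0, 0, 0], [1, 0, 0, -0.035, 0, 0, 0], [1, 0, 0, -0.035, 0, 0, 0], [1, 0, 0, -0.035, 0, 0, 0], [1, 0, 0, -0.035, 0, 0, 0], [1, 0, 0, -0.035, 0, 0, 0], [1, 0, 0, 0, 0, 0, 0], [1, 0, 0, 0, 0, 0, 0]])

```text
time_s: 15.7
tcp_pos: [0.5655, 0.1687, 0.253]
eef_rot: [-179.7, 19.5, -64.5]
contact_force: [0.3, 0.2, -0.8]
gripper_width: 0.0874
gripper_force: 0.0
```

```bash
python3 - <<'E'
from mv import *
s=get_state(); print(s['joints'].round(1),s['tcp_pos'],s['eef_rot'],s['gripper_width'])
ctr=np.array([.5325,.2353])-.071*np.array([.43,-.903])
for n in('wrist','scene'):
  b=grab(n,n+'7'); P=cloud(b); g=b['frame'].max(-1)
  D=np.linalg.norm(P[...,:2]-ctr,axis=-1); m=(D<.065)&(P[...,2]>.055)&(P[...,2]<.075)&(g<90)
  q=P[m]; print(n,m.sum(),'rim z',np.percentile(q[:,2],[5,50,95]).round(4) if len(q) else 0)
  if len(q)>20:
    A=np.c_[q[:,:2]-ctr,np.ones(len(q))]; print(' plane',np.linalg.lstsq(A,q[:,2],rcond=None)[0],q.mean(0))
  m=(D<.025)&(P[...,2]<.05); print(' inside z',np.percentile(P[m][:,2],[5,50,95]).round(4) if m.sum() else 0, m.sum())
E
```

```text
[ 22.5  15.6   0.2 -20.1 -76.2   8.1] [0.56551409 0.16873617 0.25301695] [-179.68333648   19.50020387  -64.50270811] 0.08743825382565892
wrist 749 rim z [0.0556 0.0604 0.0636]
 plane [ 0.01367359 -0.03233971  0.05995649] [0.50096453 0.29971006 0.05993313]
 inside z [0.0017 0.0052 0.0063] 222
scene 117 rim z [0.0556 0.058  0.0611]
 plane [ 0.01412262 -0.01012948  0.05789209] [0.504106   0.29084139 0.05800908]
 inside z [-0.      0.0039  0.0179] 57
```

Request:
apply_moves(targets=[[1, 0, 0, 0, 0, 0.0722, 0], [1, 0, 0, 0, 0, 0.0722, 0], [1, 0, 0, 0, 0, 0.0722, 0], [1, 0.027, 0.02, 0, 0, 0, 0], [1, 0.027, 0.02, 0, 0, 0, 0], [1, 0.027, 0.02, 0, 0, 0, 0], [1, 0.027, 0.02, 0, 0, 0, 0], [1, 0.022, 0.02, 0, 0, 0, 0], [1, 0, 0, 0, 0, 0, 0], [1, 0, 0, 0, 0, 0, 0], [1, 0, 0, 0, 0, 0, 0]])

```text
time_s: 16.72
tcp_pos: [0.5296, 0.0088, 0.2495]
eef_rot: [179.9, 0.1, -64.6]
contact_force: [0.8, -0.5, -0.9]
gripper_width: 0.0876
gripper_force: 0.0
```

```bash
python3 - <<'E'
from mv import *
s=get_state(); print(s['joints'].round(1),s['tcp_pos'],s['eef_rot'])
w=grab('wrist','w8'); b=grab('top','top8'); grab('scene','scene8')
cv2.imwrite('pics/w8x.png',cv2.resize(w['frame'][:,:,::-1],(768,576),interpolation=cv2.INTER_CUBIC))
P=cloud(w)
m=(P[...,2]>.082)&(P[...,2]<.098)&(abs(P[...,0]-.556)<.09)&(abs(P[...,1]+.042)<.09)
q=P[m][:,:2]; print(m.sum()); r=cv2.minAreaRect((q*1000).astype(np.float32)); print(r)
c=q.mean(0); u,sv,vt=np.linalg.svd(q-c); print(c,np.degrees(np.arctan2(*vt[0][::-1])),sv)
E
```

```text
[ 22.1   6.7 -17.1  -0.1 -66.2   3.3] [0.52963109 0.00880596 0.24947567] [ 1.79938749e+02  5.05287222e-02 -6.45659846e+01]
1125
((553.65625, -33.034278869628906), (11.969549179077148, 99.82630920410156), 26.155723571777344)
[ 0.55481347 -0.03540042] 116.33229911607167 [0.96300445 0.11513717]
```

View pics/w8x.png

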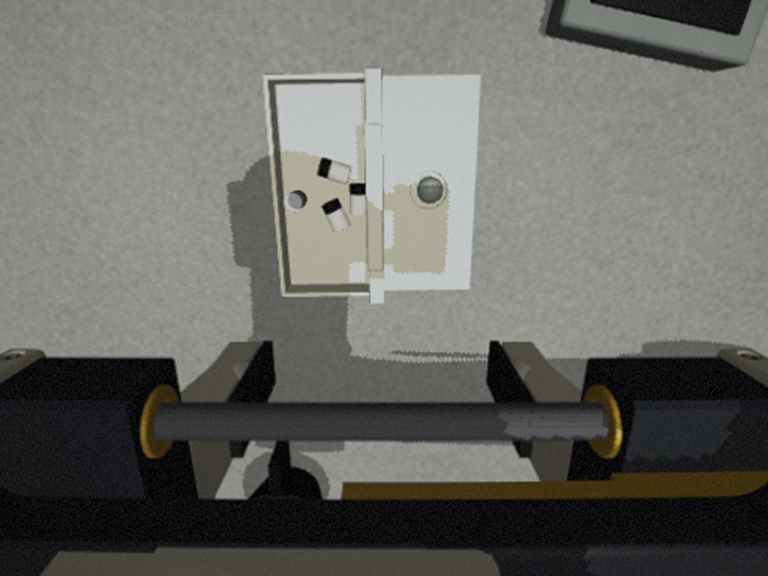

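All four vials lie in the well, at (297,200), (333,170), (358,197) and (336,213). The ball is in its pocket at (430,190). The plate top measures 12.0 × 99.8 mm at (0.554,-0.034), yaw 26°, which matches the description. Descending on it now.

Request:
apply_moves(targets=[[1, 0.0262, -0.0016, 0, 0, 0, -0.008], [1, 0.0262, -0.0016, 0, 0, 0, 0], [1, 0, 0, 0, 0, 0, 0], [1, 0, 0, 0.0265, 0, 0, 0], [1, 0, 0, 0.0265, 0, 0, 0], [1, 0, 0, 0.0265, 0, 0, 0], [1, 0, 0, 0.0265, 0, 0, 0], [1, 0, 0, 0.0265, 0, 0, 0], [1, 0, 0, 0.0265, 0, 0, 0], [1, 0, 0, 0.0265, 0, 0, 0], [1, 0, 0, 0, 0, 0, 0], [1, 0, 0, 0, 0, 0, 0]])

```text
time_s: 17.87
tcp_pos: [0.5549, -0.0366, 0.0638]
eef_rot: [179.8, 0.1, -63.8]
contact_force: [-0.3, -0.0, -0.1]
gripper_width: 0.0877
gripper_force: 0.0
```

```bash
python3 - <<'E'
from mv import *
s=get_state(); print(s['joints'].round(1),s['tcp_pos'],s['eef_rot'],s['contact_force']); A=R.from_euler('xyz',s['eef_rot'],degrees=True)
print('to plate centre',rel([.554,-.035,s['tcp_pos'][2]]))
w=grab('wrist','w9'); P=cloud(w); L=A.inv().apply((P.reshape(-1,3)-s['tcp_pos'])).reshape(P.shape)
m=(abs(P[...,2]-.09)<.008)&(abs(L[...,1])<.03)&(abs(L[...,0])<.08); q=L[m]; print(m.sum(),np.percentile(q[:,1],[1,50,99]).round(4),np.percentile(q[:,0],[1,99]).round(4))
E
```

```text
[ 16.4  20.3 -26.9  -0.  -43.    9.9] [ 0.55485969 -0.03663364  0.06382396] [ 1.79809936e+02  6.08233655e-02 -6.37755579e+01] [-0.27729944 -0.01342465 -0.06475467]
to plate centre [-0.0018  0.      0.    ]
2864 [-0.0062 -0.0005  0.0054] [-0.0189  0.0468]
```

Request:
apply_moves(targets=[[0.25, 0, 0, 0, 0, 0, 0], [0.25, 0, 0, 0, 0, 0, 0], [0.25, 0, 0, 0, 0, 0, 0], [0.25, 0, 0, 0, 0, 0, 0], [0.25, 0, 0, 0, 0, 0, 0], [0.25, 0, 0, 0, 0, 0, 0], [0.25, 0, 0, 0, 0, 0, 0], [0.25, 0, 0, 0, 0, 0, 0], [0.25, 0, 0, 0, 0, 0, 0], [0.25, 0, 0, 0, 0, 0, 0], [0.22, 0, 0, 0, 0, 0, 0], [0.19, 0, 0, 0, 0, 0, 0], [0.17, 0, 0, 0, 0, 0, 0], [0.15, 0, 0, 0, 0, 0, 0], [0.13, 0, 0, 0, 0, 0, 0], [0.1, 0, 0, 0, 0, 0, 0], [0.05, 0, 0, 0, 0, 0, 0], [0, 0, 0, 0, 0, 0, 0], [0, 0, 0, 0, 0, 0, 0], [0, 0, 0, 0, 0, 0, 0]], newtons=50)

```text
time_s: 19.58
tcp_pos: [0.5558, -0.0369, 0.0649]
eef_rot: [-180.0, 0.0, -63.8]
contact_force: [2.3, 0.4, -0.8]
gripper_width: 0.012
gripper_force: 50.0
```

Request:
apply_moves(targets=[[0, 0, 0, -0.003, 0, 0, 0], [0, 0, 0, -0.006, 0, 0, 0], [0, 0, 0, -0.009, 0, 0, 0], [0, 0, 0, -0.01, 0, 0, 0], [0, 0, 0, -0.01, 0, 0, 0], [0, 0, 0, -0.01, 0, 0, 0], [0, 0, 0, -0.01, 0, 0, 0], [0, 0, 0, -0.01, 0, 0, 0], [0, 0, 0, -0.01, 0, 0, 0], [0, 0, 0, -0.01, 0, 0, 0], [0, 0, 0, -0.01, 0, 0, 0], [0, 0, 0, -0.01, 0, 0, 0], [0, 0, 0, -0.01, 0, 0, 0], [0, 0, 0, -0.01, 0, 0, 0], [0, 0, 0, -0.006, 0, 0, 0], [0, 0, 0, -0.004, 0, 0, 0], [0, 0, 0, -0.002, 0, 0, 0], [0, 0, 0, 0, 0, 0, 0]])

```text
time_s: 21.08
tcp_pos: [0.5556, -0.0371, 0.2051]
eef_rot: [-180.0, 0.0, -63.8]
contact_force: [-0.4, -0.2, -4.1]
gripper_width: 0.0123
gripper_force: 50.0
```

```bash
python3 - <<'E'
from mv import *
s=get_state(); print(s['joints'].round(1),s['tcp_pos'],s['eef_rot'],s['contact_force'],s['gripper_force'])
# scanner from w8 & top8: bright/dark window
b=load('top0'); g=b['frame'].mean(-1); m=np.zeros_like(g,np.uint8); m[155:220,305:370]=(g[155:220,305:370]<50)
n,l,st,c=cv2.connectedComponentsWithStats(m); i=1+st[1:,4].argmax(); pts=np.argwhere(l==i)[:,::-1].astype(np.float32)
W=np.array([atz(b,u,v,.039)[:2] for u,v in pts]); r=cv2.minAreaRect((W*1000).astype(np.float32)); print(st[i],'window rect mm',r,W.mean(0))
P=cloud(b); q=P[165:210,318:355]; print('scanner z depth med',np.median(q[...,2]))
a=load('scene0'); g=a['frame'].mean(-1); m=np.zeros_like(g,np.uint8); m[150:185,180:235]=(g[150:185,180:235]<60)
n,l,st,c=cv2.connectedComponentsWithStats(m); i=1+st[1:,4].argmax(); pts=np.argwhere(l==i)[:,::-1]
W=np.array([atz(a,u,v,.039)[:2] for u,v in pts]); r=cv2.minAreaRect((W*1000).astype(np.float32)); print(st[i],'scene window',r)
w=grab('wrist','w10'); P=cloud(w); 
A=R.from_euler('xyz',s['eef_rot'],degrees=True); L=A.inv().apply((P.reshape(-1,3)-s['tcp_pos'])).reshape(P.shape)
# ball and deck check in tool frame (deck at tool y +45)
k=(abs(L[...,1]-.0455)<.03)&(abs(L[...,0])<.09)&(abs(L[...,2])<.08); print('deck/ball z', np.percentile(L[k][:,2],[2,10,50,90]).round(3) if k.sum() else 0)
Q=L[k]; t=Q[Q[:,2]<.045]; print('ball pts',len(t), t.mean(0).round(3) if len(t) else 0)
d=Q[(Q[:,2]>.045)]; print('deck plane',np.linalg.lstsq(np.c_[d[:,:2],np.ones(len(d))],d[:,2],rcond=None)[0].round(4))
E
```

```text
[ 16.3  11.2 -17.7  -0.  -61.    9.9] [ 0.5556254  -0.03706159  0.20506534] [-1.79968025e+02  3.24958226e-02 -6.38315783e+01] [-0.42431923 -0.18723401 -4.1094849 ] 50.0000824034214
[317 168  38  37 946] window rect mm ((433.8585510253906, -291.1936340332031), (113.0701904296875, 113.21290588378906), 15.401476860046387) [ 0.43357653 -0.2913301 ]
scanner z depth med 0.03730584807447501
[190 156  33  18 295] scene window ((435.4530029296875, -289.16558837890625), (110.7713394165039, 107.85427856445312), 15.137940406799316)
deck/ball z [-0.076 -0.072  0.049  0.051]
ball pts 11112 [ 0.029  0.036 -0.061]
deck plane [-0.0064 -0.0004  0.0504]
```

Request:
apply_moves(targets=[[0, 0.00125, 0.00156, 0, 0, 0, 0], [0, 0.0025, 0.0031, 0, 0, 0, 0], [0, 0.0037, 0.0047, 0, 0, 0, 0], [0, 0.005, 0.0062, 0, 0, 0, 0], [0, 0.0062, 0.0078, 0, 0, 0, 0], [0, 0.0077, 0.0096, 0, 0, 0, 0], [0, 0.0077, 0.0096, 0, 0, 0, 0], [0, 0.0077, 0.0096, 0, 0, 0, 0], [0, 0.0077, 0.0096, 0, 0, 0, 0], [0, 0.0077, 0.0096, 0, 0, 0, 0], [0, 0.0077, 0.0096, 0, 0, 0, 0], [0, 0.0077, 0.0096, 0, 0, 0, 0], [0, 0.0077, 0.0096, 0, 0, 0, 0], [0, 0.0077, 0.0096, 0, 0, 0, 0]])

```text
time_s: 22.3
tcp_pos: [0.4953, -0.1656, 0.2048]
eef_rot: [-180.0, 0.0, -63.8]
contact_force: [-0.9, 0.3, -4.4]
gripper_width: 0.0118
gripper_force: 50.0
```

Request:
apply_moves(targets=[[0, 0.0077, 0.0096, 0, 0, 0, 0], [0, 0.0077, 0.0096, 0, 0, 0, 0], [0, 0.0077, 0.0096, 0, 0, 0, 0], [0, 0.0077, 0.0096, 0, 0, 0, 0], [0, 0.0077, 0.0096, 0, 0, 0, 0], [0, 0.0077, 0.0096, 0, 0, 0, 0], [0, 0.0077, 0.0096, 0, 0, 0, 0], [0, 0.0077, 0.0096, 0, 0, 0, 0], [0, 0.0077, 0.0096, 0, 0, 0, 0], [0, 0.0062, 0.0078, 0, 0, 0, 0], [0, 0.005, 0.0062, 0, 0, 0, 0], [0, 0.0037, 0.0047, 0, 0, 0, 0], [0, 0.0025, 0.0031, 0, 0, 0, 0], [0, 0.00125, 0.00156, 0, 0, 0, 0], [0, 0, 0, 0, 0, 0, 0], [0, 0, 0, 0, 0, 0, 0], [0, 0, 0, 0, 0, 0, 0], [0, 0, 0, 0, 0, 0, 0]])

```text
time_s: 23.8
tcp_pos: [0.4364, -0.2915, 0.2047]
eef_rot: [-180.0, 0.0, -63.8]
contact_force: [-0.1, 0.6, -4.5]
gripper_width: 0.0121
gripper_force: 50.0
```

```bash
python3 - <<'E'
from mv import *
s=get_state(); print(s['time_s'],s['joints'].round(1),s['tcp_pos'],s['eef_rot'],s['contact_force'],s['gripper_force'],abs(s['qd']).max())
A=R.from_euler('xyz',s['eef_rot'],degrees=True); tr=s['tcp_pos']+A.apply([-.002,0,0]); print('tray-window',(tr[:2]-[.4345,-.2905]).round(4))
# tray frame: x=-tool y, y=-tool x ; check ball & vials from top/scene
for n in('top','scene'):
  b=grab(n,n+'11'); P=cloud(b); L=A.inv().apply((P.reshape(-1,3)-tr)).reshape(P.shape); X,Y,H=-L[...,1],L[...,0],s['tcp_pos'][2]-.0645-P[...,2]
  H=-H; g=b['frame'].mean(-1)
  k=((X>.008)&(X<.08)&(abs(Y)<.086)&(H<.04)&(H>-.01)&(g<80)).astype(np.uint8); nn,l,st,c=cv2.connectedComponentsWithStats(k,connectivity=8)
  print(n,'caps',[(X[l==i].mean().round(3),Y[l==i].mean().round(3),H[l==i].mean().round(3),st[i,4]) for i in range(1,nn) if st[i,4]>2])
  k=(X<-.012)&(X>-.085)&(abs(Y)<.09)&(abs(H-.02)<.03)&(g<170); print(n,'ball dark px',k.sum(),X[k].mean(),Y[k].mean(),'deck H',np.median(H[(X<-.012)&(X>-.085)&(abs(Y)<.09)&(H>-.02)&(H<.06)]))
w=grab('wrist','w11')
E
```

```text
23.8 [-12.3   8.2 -21.5  -0.  -60.2  38.6] [ 0.43636239 -0.2914869   0.20471959] [-1.79975390e+02  2.81748678e-02 -6.37986739e+01] [-0.06363361  0.61635972 -4.47909239] 50.00009089708328 0.11053879685355743
tray-window [0.001  0.0008]
top caps [(np.float64(0.068), np.float64(-0.012), np.float64(0.01), np.int32(10)), (np.float64(0.04), np.float64(-0.015), np.float64(0.015), np.int32(14)), (np.float64(0.019), np.float64(-0.006), np.float64(0.02), np.int32(3))]
top ball dark px 221 -0.04780891977261372 -0.0008791463032756751 deck H 0.013749506699067326
scene caps [(np.float64(0.033), np.float64(-0.012), np.float64(0.014), np.int32(11)), (np.float64(0.046), np.float64(0.016), np.float64(0.014), np.int32(6))]
scene ball dark px 4 -0.06290729747357304 -0.03944596116930126 deck H 0.012678366918396078
```

```bash
python3 -c "
from plant import close_job
print(close_job())"
```

```text
the job is handed in; nothing more can be done
None
```

The job is handed in at 23.8 s: the vials are in the tray's well, the emptied pot stands upright on the bench, and the tray is held level about 1 mm off the window centre and 10 cm above the glass. The last close wrist view showed four vials in the well and the ball in its pocket, and the lifted weight fits the tray with all of them; the hand-in call did not report a verdict.

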